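Park the brass roller at the top of its gutter

TASK

With the fingertips, gently push the brass roller up its sloping gutter and over the low steel ridge until it drops in against the stop at the top, where it must stay put without rolling back, and take the hand away. Only push it: never pinch it, pick it up or lift it out of the gutter. Leave the black roller at the bottom of the other gutter, and do not disturb the reels and the bottle beside the rack.

Things in the scene. Friction and masses are not known exactly. Their poses are not given: they have to be found in the camera images.
- gutters: fixed wooden deck, 220 x 152 mm, with two equal gutters side by side, sloping up at 6 degrees. Origin: mid-deck at gutter floor level, 24 mm above the bench. x points up the slope along the gutters, y across to the left, z square to the floor. Gutter centre lines at y = +36 and -36 mm, each 64 mm wide between walls 8 mm thick and 14 mm high (middle wall at y = 0)
- low_sill (a point): middle of the top of the wooden sill that closes both gutters at their low end: 8 mm high, 8 mm thick, at x = -108 to -100 mm of the gutters' frame; it keeps the rollers from rolling out
- ridge (a point): point between the gutters, at the crest of the rounded steel ridges that cross each gutter floor: x = +62 mm, 2 mm high. A roller let go below the ridge rolls back down to the sill; beyond it, it stays in the seat by itself, centre at about x = +75 mm
- top_stop (a point): middle of the upper edge of the face of the dark steel stop at the top end of both gutters: face at x = +100 mm, 32 mm high above the gutter floor
- brass_roller: brass-coloured roller, a cylinder 50 mm in diameter, 58 mm long, about 0.25 kg, lying across one of the gutters (which one varies). Origin: its centre; its y axis is the roller's axis. At rest against the low sill its centre is at about x = -82 mm, z = 25 mm in the gutters' frame. Rolls and slides easily (friction about 0.3 on the gutter); under 8 N pushes it over the ridge
- black_roller: black rubber-coloured roller of the same size and weight, resting against the low sill of the other gutter; origin at its centre
- navy_spool: standing reel of navy-blue thread with dark red flanges, 32 mm wide, 42 mm tall; origin at the centre of its underside. Bystander, loose, to the right of the rack
- beige_spool: standing reel of beige thread with dark red flanges, 34 mm wide, 45 mm tall; origin at the centre of its underside. Bystander, loose, to the right of the rack
- black_bottle: standing black dye bottle with black cap, 34 mm wide, 78 mm tall; origin at the centre of its underside. Bystander, loose, to the right of the rack
Mind the look-alikes: they are no part of the job. Of the things that look like the brass_roller, the larger one is meant.

How it is judged:
By the outcome, as a careful person would: the job done as asked, in the order asked, and still so for the second after the job is handed in, with the robot touching nothing.
It also fails if it takes over 40 s, if anything falls off the work surface, if the arm or the gripper's body presses on something with over 40 N, if the wrist force passes 120 N, or if a joint passes its speed limit or range.

ROBOT

A 6-joint arm with a two-finger parallel gripper is mounted at the origin on a cart in front of the work surface, level with it; the furniture and walls round the work are solid. World frame = base frame: x ahead of the robot, y to its left, z up, the work surface at z = 0. Lengths are in m, angles in rad, forces in N, time in s.
With the tool pointing down it reaches from about 0.275 to 0.825 m from the base axis. Payload 4.9 kg.
Tool frame: the origin (TCP) lies midway between the tips of the shut fingers; the grasp point (between the pads) lies 19 mm behind it (grip_point_offset is the distance from the TCP to the grasp point, in m); z points along the fingers, y is the line along which they close (so a half turn about z gives the same grasp; the last joint's range is limited). The gripper opens to 85 mm and grips with 20 to 120 N. Pads are 22 mm wide; open, the fingers measure 114 mm over their backs; the gripper's body (76 mm by 85 mm) begins 54 mm behind the grasp point. The pads swing forward as they close: fully open they stand 13 mm farther back than shut.
Start: joints at [1.194, 0.326, -0.193, 1.052, 0, 1.437], TCP at [0.132, 0.534, 0.231] pointing down, gripper open.
Joint ranges: [-2.65, 2.65], [-0.97, 1.79], [-1.3, 1.35], [-1.93, 2.1], [-1.47, 1.37], [-3.14, 3.14]. Speed limits (rad/s): [2.57, 2.57, 3.14, 3.14, 3.14, 3.14].

INTERFACE

Orientations are given as a rotation vector (axis times angle).
In Python, from cell import * gives the robot as it stands. Calls block until the motion is done:
- movep(position, orientation): joint-space move of the TCP to a pose.
- move_l(position, velocity=0.15, rot=None, until_force=None): straight line of the TCP; rot=None keeps the orientation; velocity is the mean speed in m/s. With until_force (N) it stops when the force on the tool has changed by that much, and returns True; else False.
- set_joints(angles): joint-space move.
- let_go() and grab(newtons=None): open the fingers fully, or close them until they stop; newtons is the grip in N (None keeps the last).
- sleep(seconds).
- ik(position, orientation): joint angles nearest the present ones, or None.
- get_state(): the state.
- grab_frame(name): name is "scene" or "top"; returns a dict with "img" (400x640x3 uint8, red, green, blue), "fx", "fy", "cx", "cy" (pixels), "cam_to_world" (4x4, takes a point from camera to world coordinates). Camera axes: x right, y down, z forward; pixel columns grow to the right and rows downward; lengths in m; the calibration is good to about 2 mm. A picture is of the moment at which its call begins. There is no depth.
A pose or a line that the arm cannot do raises MotionError and nothing moves.
- sign_off(): hands the job in; it is judged then, once.
Trained networks look in the newest picture that a camera, given by its name, has taken for a name from the list of things; names that differ only in an ending like _2 or _b are one class to them, and where a whole thing is asked for, a point or a joint stands for the part that bears it (a point fixed in the world has none). Each returns a list of dicts, best first, with "score" (0 to 1); they miss things now and then, are a little off and sometimes report something else, mostly with a low value. They report only what shows in the picture. A call takes as long as a camera call. They do not tell look-alikes from the thing itself.
- spot_in(camera, name): "centre" ([column, row] in pixels, amid what is visible of it).
- silhouettes(camera, name): "mask" (400x640 bool, what is visible of it) and "centre" ([column, row] in pixels, amid what is visible of it).
- tip_of(camera, name): "centre" ([column, row] in pixels: a listed point, or the origin of a listed thing).
The state is a dict: "clock": time; "q": joint angles; "joint_velocities": joint speeds; "tau": joint torques, N m; "position": TCP position; "eef_rot": TCP orientation; "contact_force": force on the tool from outside, world axes, zero at the start; "wrist_torque": the same for the moment, N m; "finger_gap": opening from 0.0 (shut) to 1.0 (fully open); "grasp_force": force on a finger pad.
Only numpy, scipy, OpenCV 4.12 (cv2) and the standard library are available. Lean on these libraries where they do the work, as an engineer would, in place of code of your own. Each camera call takes 0.05 s, during which the arm holds its last target. There are 200 camera calls.

## Working session

There is one attempt and no reset: what is moved stays moved. The work goes in short steps, each a Python script; the robot and the scene stay as the last script left them, time stands still between calls to the robot, and variables do not carry over. Pictures are saved under pics/ and viewed, at most 10 in all, crops included, and the job is handed in when it is done.

```bash
ls; mkdir -p pics; python3 - <<'E'
from cell import *
import cv2,numpy as np
np.set_printoptions(precision=3,suppress=True)
for c in ("scene","top"):
    f=grab_frame(c); cv2.imwrite(f"pics/{c}0.png",f["img"][:,:,::-1])
    print(c,f["fx"],f["fy"],f["cx"],f["cy"]);print(f["cam_to_world"])
    for n in ("brass_roller","black_roller","low_sill","ridge","top_stop","navy_spool","beige_spool","black_bottle","gutters"):
        print(n,[(np.round(d["centre"],1),round(d["score"],2)) for d in tip_of(c,n)][:4])
s=get_state();print(s["clock"],s["position"],s["eef_rot"])
E
```

```text
pics
scene 412.3564408168344 412.3564408168344 318.0815058045067 198.92090655871527
[[-0.259  0.837 -0.483  0.994]
 [ 0.966  0.228 -0.123 -0.034]
 [ 0.007 -0.498 -0.867  0.816]
 [ 0.     0.     0.     1.   ]]
brass_roller [(array([266.9, 173.1]), 0.81), (array([383. , 185.7]), 0.66), (array([364.8, 178.2]), 0.32)]
black_roller [(array([351.1, 176.1]), 0.58)]
low_sill [(array([366.3, 178.5]), 0.56)]
ridge [(array([352.1, 241.8]), 0.85), (array([350.8, 176.3]), 0.43)]
top_stop [(array([347.9, 247.8]), 0.67)]
navy_spool [(array([300. , 208.5]), 0.69), (array([366.8, 180.4]), 0.38)]
beige_spool [(array([300.5, 187. ]), 0.74)]
black_bottle [(array([288.7, 227.6]), 0.7)]
gutters [(array([359.2, 218.5]), 0.72), (array([368.1, 180.4]), 0.22)]
top 439.81332194205885 439.81332194205885 316.03373314113804 203.20249409156685
[[-0.01  -0.987  0.158  0.436]
 [-1.     0.005 -0.027 -0.109]
 [ 0.026 -0.159 -0.987  0.906]
 [ 0.     0.     0.     1.   ]]
brass_roller [(array([253.4, 246.1]), 0.85), (array([384.6, 234.3]), 0.84)]
black_roller [(array([290.4, 245. ]), 0.79), (array([252.9, 245.3]), 0.45)]
low_sill [(array([276.9, 259.7]), 0.69)]
ridge [(array([276.8, 173.6]), 0.72)]
top_stop [(array([274.5, 154.4]), 0.81), (array([336.3, 178.6]), 0.5)]
navy_spool [(array([336.7, 209.4]), 0.8)]
beige_spool [(array([344.2, 232.1]), 0.75)]
black_bottle [(array([338.2, 176.1]), 0.77), (array([275.5, 178. ]), 0.3)]
gutters [(array([272.5, 205.1]), 0.56)]
1.0 [0.132 0.534 0.231] [ 0.38   3.118 -0.   ]
```

View pics/scene0.png

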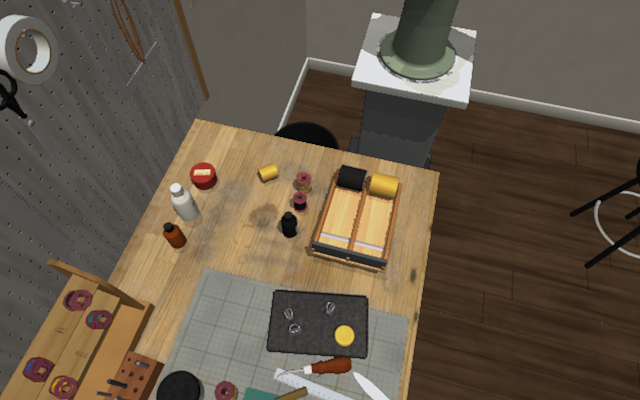

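View pics/top0.png

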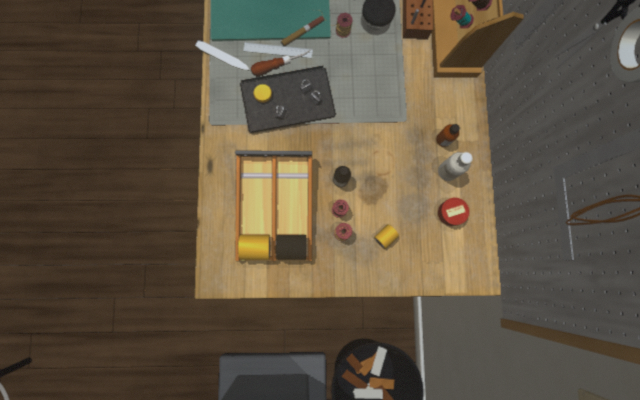

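```bash
cat > h.py <<'E'
import numpy as np
def ray(f,p):
    M=np.array(f["cam_to_world"]);d=M[:3,:3]@np.array([(p[0]-f["cx"])/f["fx"],(p[1]-f["cy"])/f["fy"],1]);return M[:3,3],d/np.linalg.norm(d)
def tri(obs):
    A=np.zeros((3,3));b=np.zeros(3);R=[ray(f,p) for f,p in obs]
    for o,d in R: P=np.eye(3)-np.outer(d,d);A+=P;b+=P@o
    x=np.linalg.solve(A,b);return x,max(np.linalg.norm((np.eye(3)-np.outer(d,d))@(x-o)) for o,d in R)
E
python3 - <<'E'
from cell import *
import cv2,numpy as np
from h import *
np.set_printoptions(precision=4,suppress=True)
s=grab_frame("scene");t=grab_frame("top")
cv2.imwrite("pics/c.png",np.hstack([cv2.resize(s["img"][150:270,320:440],(400,400)),cv2.resize(t["img"][140:280,220:360],(400,400))])[:,:,::-1])
for n in ("brass_roller","black_roller","low_sill","ridge","top_stop","navy_spool","black_bottle"):
    for a in tip_of("scene",n)[:2]:
        for b in tip_of("top",n)[:2]:
            x,e=tri([(s,a["centre"]),(t,b["centre"])])
            if e<.01: print(n,a["centre"],b["centre"],x,round(e,4))
E
```

```text
brass_roller [383.1, 184.7] [253.6, 246.7] [ 0.4896 -0.0126  0.0422] 0.0025
brass_roller [266.9, 172.3] [382.0, 233.8] [ 0.5155 -0.272   0.0244] 0.0064
black_roller [350.9, 177.1] [290.8, 244.9] [ 0.4922 -0.0853  0.0472] 0.0026
low_sill [367.4, 178.8] [275.6, 259.1] [ 0.4659 -0.0518  0.0147] 0.0006
ridge [354.1, 242.6] [274.0, 175.2] [ 0.6356 -0.0474  0.0258] 0.0004
top_stop [347.8, 249.5] [291.0, 247.4] [ 0.5082 -0.0688 -0.3146] 0.0033
navy_spool [299.5, 207.4] [338.5, 212.8] [ 0.5635 -0.1848 -0.0155] 0.0031
black_bottle [289.8, 227.3] [338.9, 178.3] [ 0.6316 -0.185   0.0151] 0.0036
black_bottle [351.8, 240.3] [273.8, 174.3] [ 0.6356 -0.0503  0.0352] 0.0022
```

View pics/c.png

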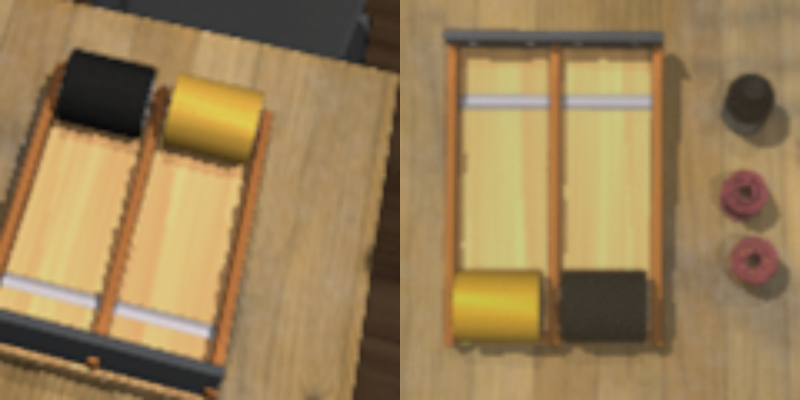

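The things that could be taken for the brass roller are:
- **The large brass cylinder in the left gutter:** scene (383,185), top (254,247).
- **The small brass cylinder loose on the bench:** scene (267,172), top (384,235).
- **The yellow disc on the tray:** scene (345,335), top (262,93).

The crop confirms that the large one is in the left gutter against the sill, with the black roller in the right gutter. The measured heights agree with the description. I put the gutter origin at about (0.573, -0.048) with a yaw of about 0.03.

```bash
cat >> h.py <<'E'
psi=0.03;O=np.array([.573,-.048,.024]);t=np.radians(6)
Rg=np.array([[np.cos(psi),-np.sin(psi),0],[np.sin(psi),np.cos(psi),0],[0,0,1]])@np.array([[np.cos(t),0,-np.sin(t)],[0,1,0],[np.sin(t),0,np.cos(t)]])
G=lambda x,y,z:O+Rg@np.array([x,y,z])
rot=np.pi*np.array([-np.sin(psi),np.cos(psi),0])
E
python3 - <<'E'
from cell import *
import cv2,numpy as np
from h import *
np.set_printoptions(precision=4,suppress=True)
grab(20)
a=G(-.132,.036,.020)
movep(a+[0,0,.13],rot)
print(move_l(a,.1,until_force=10))
print(a,get_state()["position"])
print(move_l(G(-.06,.036,.020),.04,until_force=12))
s=get_state();print(s["position"],s["contact_force"],s["clock"])
S=grab_frame("scene");T=grab_frame("top")
cv2.imwrite("pics/d.png",np.hstack([cv2.resize(S["img"][130:270,300:440],(400,400)),cv2.resize(T["img"][140:280,220:360],(400,400))])[:,:,::-1])
E
```

```text
False
[ 0.4386 -0.016   0.0301] [ 0.4391 -0.0161  0.0306]
False
[ 0.5101 -0.0139  0.0376] [-0.1564 -0.4665  0.0655] 8.375
```

View pics/d.png

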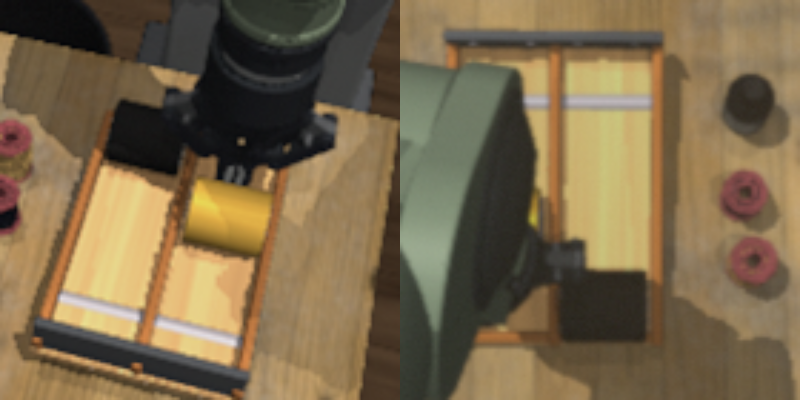

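The brass roller is being pushed squarely up the left gutter (crop about (230,215)). The black roller and the bystanders haven't moved. I'll push on over the ridge, more slowly near the crest.

```bash
python3 - <<'E'
from cell import *
import cv2,numpy as np
from h import *
np.set_printoptions(precision=4,suppress=True)
print(move_l(G(.015,.036,.020),.04,until_force=12))
for x in (.022,.026,.030,.034):
    r=move_l(G(x,.036,.020),.02,until_force=12)
    s=get_state();print(x,r,s["position"],s["contact_force"],s["clock"])
    if r: break
S=grab_frame("scene");print([(d["centre"],d["score"]) for d in tip_of("scene","brass_roller")])
print("expected seat px", [(lambda c:(S["fx"]*c[0]/c[2]+S["cx"],S["fy"]*c[1]/c[2]+S["cy"]))(np.linalg.inv(S["cam_to_world"])@np.append(G(x,.036,.025),1)) for x in (.055,.075)])
cv2.imwrite("pics/e.png",cv2.resize(S["img"][150:290,300:440],(560,560))[:,:,::-1])
E
```

```text
False
0.022 False [ 0.5922 -0.0114  0.0462] [-0.1582 -0.8848 -0.0545] 11.0
0.026 False [ 0.5962 -0.0113  0.0467] [ 0.4596  0.3266 -0.0551] 11.35
0.03 False [ 0.6    -0.0112  0.0471] [-1.0019 -0.6068 -0.5305] 11.7
0.034 False [ 0.6038 -0.0111  0.0475] [-0.9292 -0.1276 -0.6372] 12.05
[([371.1, 243.9], 0.89), ([290.2, 230.9], 0.42)]
expected seat px [(np.float64(374.1115340509658), np.float64(236.13423767057526)), (np.float64(372.6075359354293), np.float64(244.51981089467986))]
```

View pics/e.png

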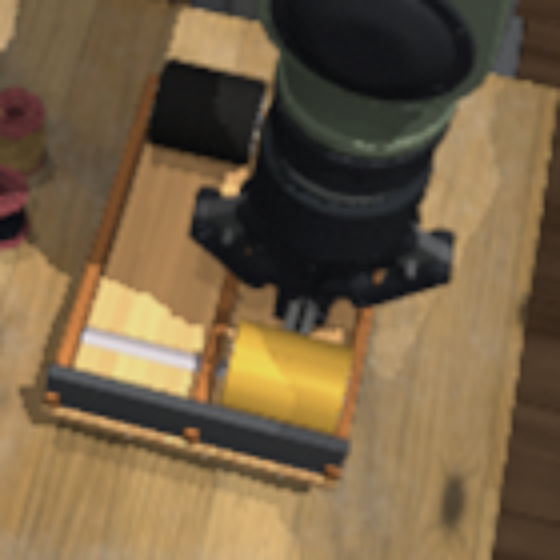

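The brass roller is at crop (290,375), pixel (371,244), which is within a pixel of the expected seat. I'll nudge it a little further with a force guard, then back off slowly and check.

```bash
python3 - <<'E'
from cell import *
import cv2,numpy as np
from h import *
np.set_printoptions(precision=4,suppress=True)
print(move_l(G(.040,.036,.020),.015,until_force=4),get_state()["position"],get_state()["contact_force"])
for x in (.03,.015):
    move_l(G(x,.036,.020),.02)
    S=grab_frame("scene");print([(d["centre"],d["score"]) for d in tip_of("scene","brass_roller")[:1]],get_state()["contact_force"])
move_l(G(-.02,.036,.020),.08)
p=np.array(get_state()["position"]);move_l(p+[0,0,.15],.15)
movep([0.132,0.534,0.231],[.38,3.118,0])
sleep(.5)
S=grab_frame("scene");T=grab_frame("top")
for n in ("brass_roller","black_roller","navy_spool","black_bottle","beige_spool"):print(n,[d["centre"] for d in tip_of("scene",n)[:1]],[d["centre"] for d in tip_of("top",n)[:1]])
print(get_state()["clock"])
cv2.imwrite("pics/f.png",np.hstack([cv2.resize(S["img"][150:270,280:440],(400,300)),cv2.resize(T["img"][140:280,220:400],(400,300))])[:,:,::-1])
E
```

```text
False [ 0.6096 -0.0109  0.048 ] [ 0.1871  0.2806 -0.8139]
[([269.9, 171.5], 0.73)] [-0.2893  0.2411 -0.5934]
[([371.3, 242.6], 0.86)] [ 0.1153 -0.5685  0.6697]
brass_roller [[268.2, 173.1]] [[252.2, 167.5]]
black_roller [[351.9, 178.3]] [[286.7, 248.9]]
navy_spool [[299.4, 207.5]] [[337.2, 211.9]]
black_bottle [[291.9, 232.1]] [[340.5, 176.1]]
beige_spool [[301.2, 186.9]] [[344.3, 232.3]]
19.7333
```

View pics/f.png

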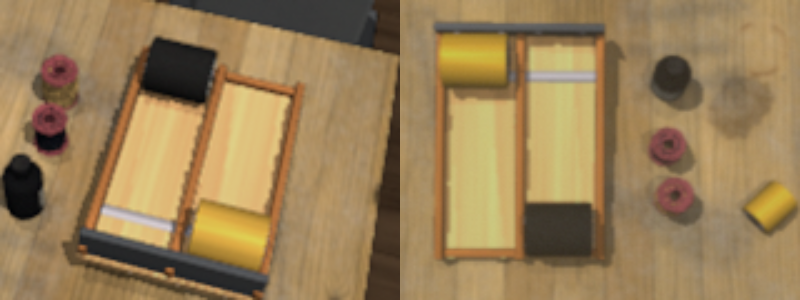

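The brass roller sits beyond the ridge against the stop: crop (228,235) in the scene view and (473,60) in the top view. It stayed there when the hand withdrew. The black roller, the reels and the bottle are where they were.

```bash
python3 -c "
from cell import *
print(sign_off())"
```

```text
the job is handed in; nothing more can be done
None
```

The brass roller was pushed over the ridge and stayed in its seat against the top stop after the hand was taken away; the black roller, reels and bottle did not move, and the job was handed in at about 20 s on the robot's clock.

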